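# Put the stray elbow away in the shutter-topped fittings box

## Robot

A 6-joint arm with a two-finger parallel gripper is mounted at the origin on the work surface. World frame = base frame: x ahead of the robot, y to its left, z up, the work surface at z = 0. Lengths are in m, angles in degrees, forces in N, time in s.
With the tool pointing down it reaches from about 0.4 to 0.825 m from the base axis. Payload 7 kg.
Tool frame: the origin (TCP) lies at the very end of the fingers, on their centre line; the grasp point (between the pads) lies 19 mm behind it; z points along the fingers, y is the line along which they close (so a half turn about z gives the same grasp; the last joint's range is limited). The gripper opens to 88 mm and grips with 3 to 60 N. Pads are 19 mm wide; open, the fingers measure 130 mm over their backs; the gripper's body (78 mm by 193 mm) begins 47 mm behind the grasp point.
Start: joints at [92.023, 20.546, 0.682, 0, -70.136, -16.507], TCP at [0.169, 0.654, 0.227] pointing down, gripper open.
Joint ranges: [-176.03, 176.03], [-82.01, 121.73], [-58.28, 71.71], [-173.87, 95.51], [-174.79, -0.11], [-173.66, 173.66]. Speed limits (degrees/s): [136.94, 136.94, 172.46, 180, 180, 180].

## Interface

Orientations are given as [roll, pitch, yaw] about the fixed x, y, z axes, in that order (R = Rz(yaw) Ry(pitch) Rx(roll)).
In Python, from plant import get_state, imaging, r, finder gives the robot as it stands.
- The arm moves only by the shell command python3 -m handwheel 'ROWS' [FORCE]. ROWS is JSON, a list of rows, each a list of 5 numbers: the closure, from 0 (fully open) to 1 (shut), then the shift along the world's x, y, z in cm, then the turn about the world's z in degrees. A call has 1 to 8 rows; each row is the pose to reach, as a shift and turn from the pose commanded when the call began; what a row does not reach only later rows make up. A row lasts 1/8 s, in which the tool goes at most 62.5 mm and 10.7 degrees, less where a joint would pass 70% of its speed; a pose out of reach is approached as far as the arm can. A call with a gripper value outside its range is refused whole. The fingers move at their own pace and stop on an object; FORCE is the grip in N (left out, the last holds). Time passes only in rows, so rows that repeat a pose let the fingers close. It gives the time, the measured TCP pose, the force, the opening and the grip force at its end, in the units of the state.
- get_state(): the state, without advancing time (a new reading comes with each control period).
- imaging.capture(name): name is "scene" or "top" or "wrist"; returns (picture, depth): 384x512x3 uint8, red, green, blue; 384x512 float32, m along the optical axis (not along the pixel's ray), 0 where there is no reading.
- imaging.get_calibration(name): a dict with "fx", "fy", "cx", "cy" (pixels), "dist" ([k1, k2, p1, p2, k3] as OpenCV has them; the pictures are not rectified), "rvec" (rotation vector, rad) and "tvec" (3), from world to camera coordinates, as OpenCV has them; the wrist camera has in their place "hand_eye" (4x4, takes a point from camera to tool coordinates, whose origin is the TCP and whose axes are the flange's). Camera axes: x right, y down, z forward; pixel columns grow to the right and rows downward; lengths in m; the calibration is good to about 2 mm. A picture is of the moment at which its call begins: read the wrist's pose just before it. get_calibration takes no time and is no camera call.
- r.close_job(): hands the job in; it is judged then, once.
Trained networks look in the newest picture that a camera, given by its name, has taken for a name from the list of things; names that differ only in an ending like _2 or _b are one class to them, and where a whole thing is asked for, a point or a joint stands for the part that bears it (a point fixed in the world has none). Each returns a list of dicts, best first, with "p" (0 to 1); they miss things now and then, are a little off and sometimes report something else, mostly with a low value. They report only what shows in the picture. A call takes as long as a camera call. They do not tell look-alikes from the thing itself.
- finder.cut_out(camera, query): "region" (384x512 bool, what is visible of it) and "pixel" ([column, row] in pixels, amid what is visible of it).
The state is a dict: "time_s": time; "joints": joint angles; "qd": joint speeds; "joint_torque": joint torques, N m; "tcp_pos": TCP position; "eef_rot": TCP orientation; "contact_force": force on the tool from outside, world axes, zero at the start; "moment": the same for the moment, N m; "gripper_width": finger opening in m; "gripper_force": force on a finger pad.
Only numpy, scipy, OpenCV 4.12 (cv2) and the standard library are available. Lean on these libraries where they do the work, as an engineer would, in place of code of your own. Each camera call takes 0.05 s, during which the arm holds its last target. There are 200 camera calls.

## Task

Slide the red box's flush, handleless shutter all the way open, put the loose elbow fitting into the bay underneath, and slide the shutter fully shut again over it. The shutter is thin plastic that only moves when pressed and dragged: press firmly but do not lean hard on it, and leave the tee and the straight coupling where they lie.

Things in the scene. Friction and masses are not known exactly. Their poses are not given: they have to be found in the camera images.
- case: Grey base tray 152 (x) x 218 (y) x 28 mm high, fixed to the counter; origin centre of underside, z up. The red box (140 x 206 x 75 mm) stands centred in it at a height setting not reported: its rim and shutter are 79 to 91 mm above this origin. Box -y half: bay x -59..59, y -98..-1 mm, floor 70 mm below the rim. +y half: deck 6 mm below the rim. Rim 11 mm wide on long sides, 5 at ends.
- shutter (a joint): Flat grey plate 117 (x) x 97 (y) x 4 mm, printed lines, no handle or edge gap; top level with the rim. In m: 0 = shut, plate centre at (0, -49) mm in the tray's frame; grows to the tray's +y; 0.094 = fully open, over the deck. Starts shut. 3.5 N of sliding friction, no spring. Press 10 to 30 N (tip friction about 0.6, varies) and drag; over 60 N damages it.
- elbow: Loose white 90-degree pipe elbow lying flat, about 50 g (varies): two legs along its +x and +y, 32 mm outer diameter (collar on the last 24 mm), each reaching 46 mm from the bend, a 32 mm ball. Origin on the underside below the bend's centre, z up; leg axes at 16 mm, top at 32 mm. Best gripped across one collar.
- tee: Bystander: loose white plastic tee, same 32 mm diameter, legs of 46 mm along its +y, -y and +x. Origin on the underside below the junction.
- coupling: Bystander: loose white straight coupling, 32 mm in diameter and 72 mm long along its y, lying flat. Origin on the underside below its middle.
There are look-alikes about, which are no part of the job. Leave any yellow look-alike of the elbow alone.

How it is judged (in metres and radians):
On the way, in this order (a step that is already met when the one before it is completed fails the run):
1. the shutter is slid open (at least 85 of its 94 mm) (value of joint shutter above 0.085 m), for 0.1 s.
2. the elbow lies in the bay, let go (x of elbow in the frame of case between -0.06 and 0.06 m and y of elbow in the frame of case between -0.1 and 0 m and z of elbow in the frame of case between -0.005 and 0.072 m and contact force between elbow and the fingers below 0.1 N and linear speed of elbow below 0.03 m/s), for 0.2 s.
At the end, for the whole second after the job is handed in: The elbow's origin is inside the bay (in the tray's frame within 60 mm of the middle in x, y from -100 to 0, less than 72 mm above the tray's underside, so below the shutter), at rest, and the shutter is shut to within 6 mm and still (x of elbow in the frame of case between -0.06 and 0.06 m and y of elbow in the frame of case between -0.1 and 0 m and z of elbow in the frame of case between -0.005 and 0.072 m and value of joint shutter below 0.006 m and linear speed of elbow below 0.02 m/s and velocity of joint shutter between -0.01 and 0.01 m/s); the robot touches nothing.
It fails at once if the fingers press on the shutter with more than 60 N (contact force between shutter and the fingers above 60 N).
It fails at once if the tee is moved more than 20 mm (distance of tee from where it was at the start of the episode above 0.02 m).
It fails at once if the coupling is moved more than 20 mm (distance of coupling from where it was at the start of the episode above 0.02 m).
It also fails if it takes over 62 s, if anything falls off the work surface, if the arm or the gripper's body presses on something with over 40 N, if the wrist force passes 120 N, or if a joint passes its speed limit or range.

## Working session

There is one attempt and no reset: what is moved stays moved. The work goes in short steps, Python scripts to look and compute and a shell command to move; the robot and the scene stay as the last step left them, time stands still between calls to the robot, and variables do not carry over. Pictures are saved under pics/ and viewed, at most 10 in all, crops included, and the job is handed in when it is done.

```bash
mkdir -p pics; cat > h.py <<'E'
import numpy as np, cv2
from plant import get_state, imaging, r, finder
from scipy.spatial.transform import Rotation as R
def cloud(cam, depth, st=None):
    c=imaging.get_calibration(cam)
    K=np.array([[c['fx'],0,c['cx']],[0,c['fy'],c['cy']],[0,0,1.]])
    h,w=depth.shape
    u,v=np.meshgrid(np.arange(w,dtype=float),np.arange(h,dtype=float))
    p=cv2.undistortPoints(np.stack([u.ravel(),v.ravel()],1)[:,None],K,np.array(c['dist'],float))[:,0]
    z=depth.ravel()[:,None]
    P=np.hstack([p*z,z])
    if 'rvec' in c:
        M=cv2.Rodrigues(np.array(c['rvec'],float))[0]
        W=(P-np.array(c['tvec']).ravel())@M
    else:
        H=np.array(c['hand_eye']); T=R.from_euler('xyz',st['eef_rot'],degrees=True).as_matrix()
        W=(P@H[:3,:3].T+H[:3,3])@T.T+np.array(st['tcp_pos'])
    W[z[:,0]==0]=np.nan
    return W.reshape(h,w,3)
def save(n,img): cv2.imwrite('pics/'+n+'.png',img[:,:,::-1])
E
python3 - <<'E'
from h import *
s=get_state(); print(s)
ims=[]
for c in ['top','scene']:
    p,d=imaging.capture(c); ims.append(p); W=cloud(c,d); np.save(c+'.npy',W)
    np.save(c+'_p.npy',p)
    for q in ['case','shutter','elbow','tee','coupling']:
        for f in finder.cut_out(c,q)[:3]:
            m=f['region']; print(c,q,round(f['p'],2),f['pixel'],m.sum(),np.nanmedian(W[m],0).round(3),np.median(p[m],0))
save('top',ims[0]);save('scene',ims[1])
E
```

```text
{'time_s': 0.0, 'joints': array([ 9.20230470e+01,  2.05911703e+01,  6.34304709e-01, -1.97440027e-02,
       -7.01347797e+01, -1.65060402e+01]), 'qd': array([-0.04111664, -0.03386007,  0.05672619,  0.01473629,  0.01215363,
        0.06035989]), 'joint_torque': array([-9.85442566e-04, -5.82706618e+01,  2.93063271e+01,  6.99747115e+00,
        6.99141747e-03, -1.60666855e-04]), 'tcp_pos': array([0.168728  , 0.65307807, 0.22563088]), 'eef_rot': array([ 1.79906858e+02, -8.24463496e-03, -1.44897105e+01]), 'contact_force': array([0.63491867, 0.16579041, 0.58181931]), 'moment': array([-0.04992673,  0.01230338, -0.02828723]), 'gripper_force': 0.0, 'gripper_width': 0.0876642098553522}
top case 0.29 [290.9, 205.5] 596 [ 0.604 -0.141  0.028] [197. 201. 194.]
top shutter 0.65 [194.8, 248.6] 3068 [0.511 0.051 0.088] [149. 150. 149.]
top elbow 0.82 [330.4, 138.4] 526 [ 0.758 -0.227  0.028] [197. 184.  45.]
top elbow 0.8 [336.0, 189.2] 628 [ 0.638 -0.244  0.028] [196. 181.  46.]
top elbow 0.77 [293.2, 202.1] 530 [ 0.606 -0.141  0.028] [197. 202. 198.]
top tee 0.61 [377.1, 241.0] 794 [ 0.523 -0.33   0.028] [196. 200. 196.]
top coupling 0.83 [294.3, 275.1] 505 [ 0.452 -0.153  0.029] [197. 200. 194.]
scene case 0.82 [306.5, 160.8] 5849 [0.554 0.089 0.084] [101.  19.  10.]
scene shutter 0.89 [286.1, 148.9] 1492 [0.516 0.052 0.09 ] [101.  96.  92.]
scene elbow 0.96 [200.9, 289.3] 663 [ 0.766 -0.226  0.03 ] [202. 173.   0.]
scene elbow 0.94 [180.7, 243.4] 568 [ 0.645 -0.243  0.03 ] [199. 167.   0.]
scene elbow 0.77 [223.4, 217.0] 522 [ 0.613 -0.14   0.03 ] [197.  191.5 176. ]
scene tee 0.67 [135.0, 205.7] 701 [ 0.532 -0.331  0.03 ] [192. 185. 169.]
```

```bash
python3 - <<'E'
from h import *
p=np.load('top_p.npy');W=np.load('top.npy')
save('topc',cv2.resize(p[90:330,130:430],None,fx=2.5,fy=2.5,interpolation=cv2.INTER_CUBIC))
# red rim / box top via depth
m=(W[...,2]>.07)&(W[...,2]<.1)&(W[...,0]>.35)&(W[...,0]<.75)&(abs(W[...,1]-.1)<.2)
n,l,s,c=cv2.connectedComponentsWithStats(m.astype(np.uint8)); k=1+np.argmax(s[1:,4]); 
P=W[l==k]; print(len(P),cv2.minAreaRect(P[:,:2].astype(np.float32)),P.min(0),P.max(0))
red=(l==k)&(p[...,0].astype(int)>p[...,1]+50.); print('red',red.sum(),W[red].mean(0), np.percentile(W[red][:,2],[5,25,50,75,95]))
g=(l==k)&~red; print('grey',g.sum(),cv2.minAreaRect(W[g][:,:2].astype(np.float32)),np.percentile(W[g][:,2],[5,50,95]),np.median(W[g],0))
# elbow
m=(W[...,2]>.012)&(W[...,2]<.05)&(abs(W[...,0]-.606)<.07)&(abs(W[...,1]+.141)<.07)
E=W[m]; print(len(E),cv2.minAreaRect(E[:,:2].astype(np.float32)),E.mean(0))
E
```

```text
7625 ((0.5190992951393127, 0.0987461656332016), (0.20649848878383636, 0.14044344425201416), 81.01801300048828) [ 0.43490774 -0.01371218  0.0708455 ] [0.60351465 0.21101523 0.09291879]
red 4550 [0.52329467 0.13009966 0.08409075] [0.08025893 0.08171024 0.0829256  0.08734167 0.08931784]
grey 3075 ((0.5172654390335083, 0.09908759593963623), (0.2060273438692093, 0.13688868284225464), 81.10616302490234) [0.08614667 0.08813517 0.09002845] [0.51069688 0.05001154 0.08813517]
591 ((0.6110888719558716, -0.1364005208015442), (0.06209401786327362, 0.061801761388778687), 28.30226707458496) [ 0.60820161 -0.1411596   0.02707322]
```

View pics/topc.png

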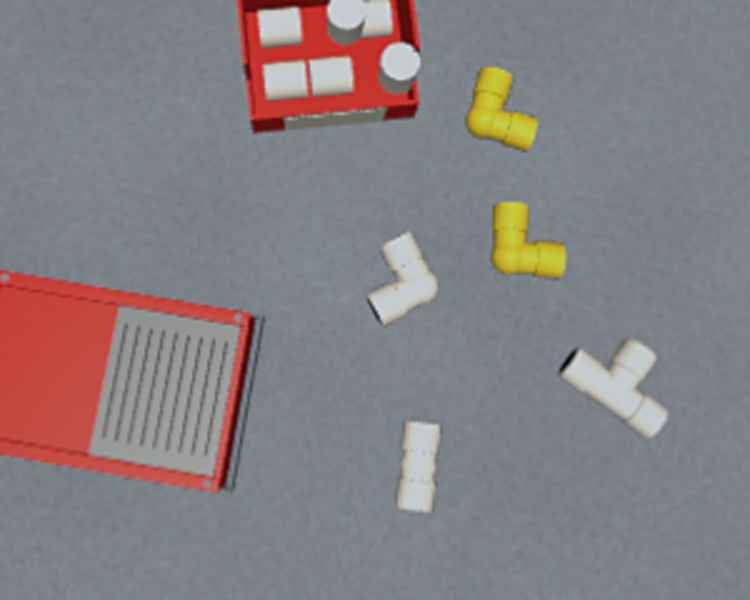

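The crop shows the shutter at the box's right (−y) end. The white elbow has its bend near crop (425,285), with legs to (400,245) and (380,305). The tee, the coupling and the two yellow elbows are well clear of it.

```bash
python3 -m handwheel '[[1,34.2,-60.4,-5,0],[1,34.2,-60.4,-5,0],[1,34.2,-60.4,-5,0],[1,34.2,-60.4,-5,0],[1,34.2,-60.4,-5,0],[1,34.2,-60.4,-5,0],[1,34.2,-60.4,-5,0],[1,34.2,-60.4,-5,0]]' 30
python3 -m handwheel '[[1,20,-40,-5,0]]' >/dev/null 2>&1; python3 -c "
from h import *; s=get_state(); print(s['tcp_pos'],s['eef_rot'],s['time_s'],s['contact_force'],s['gripper_width'])"
```

```text
time_s: 1.6
tcp_pos: [0.4153, 0.2179, 0.1911]
eef_rot: [-179.9, -0.0, -14.4]
contact_force: [1.5, 0.7, -0.2]
gripper_width: 0.0131
gripper_force: 0.0
[0.44332368 0.16243504 0.18424004] [-1.79918230e+02 -6.57521752e-02 -1.44541625e+01] 1.725 [1.62928979 0.73543625 0.27303638] 0.0036633592713712975
```

```bash
python3 -m handwheel '[[1,0,0,0,0],[1,0,0,0,0]]'
```

```text
time_s: 1.98
tcp_pos: [0.4426, 0.1638, 0.1839]
eef_rot: [-180.0, -0.0, -14.6]
contact_force: [0.3, -0.3, -0.8]
gripper_width: 0.0004
gripper_force: 0.0
```

```bash
python3 -m handwheel '[[1,3.4,-5.7,-4,0],[1,6.8,-11.4,-6,0],[1,6.8,-11.4,-8,0],[1,6.8,-11.4,-8.4,0],[1,6.8,-11.4,-8.4,0]]'
```

```text
time_s: 2.6
tcp_pos: [0.5104, 0.0514, 0.1]
eef_rot: [180.0, -0.0, -14.4]
contact_force: [1.0, 1.0, 0.7]
gripper_width: 0.0003
gripper_force: 0.0
```

```bash
python3 -m handwheel '[[1,0,0,-0.4,0],[1,0,0,-0.8,0],[1,0,0,-1.0,0],[1,0,0,-1.1,0],[1,0,0,-1.1,0]]'
```

```text
time_s: 3.22
tcp_pos: [0.5103, 0.0502, 0.0891]
eef_rot: [-180.0, -0.0, -14.5]
contact_force: [-2.6, 2.5, 4.7]
gripper_width: 0.0002
gripper_force: 2.3
```

```bash
python3 -m handwheel '[[1,0,0,-0.05,0],[1,0,0,-0.05,0]]';python3 -m handwheel '[[1,0,0,-0.05,0],[1,0,0,-0.05,0]]'
```

```text
time_s: 3.48
tcp_pos: [0.5104, 0.0502, 0.089]
eef_rot: [-180.0, -0.0, -14.5]
contact_force: [-4.6, 2.6, 10.1]
gripper_width: 0.0007
gripper_force: 5.0
time_s: 3.72
tcp_pos: [0.5104, 0.0502, 0.089]
eef_rot: [-180.0, -0.0, -14.5]
contact_force: [-7.0, 1.6, 14.9]
gripper_width: 0.0004
gripper_force: 7.3
```

```bash
python3 -m handwheel '[[1,0,0,-0.05,0],[1,0.15,1,-0.05,0],[1,0.3,2,-0.05,0],[1,0.5,3,-0.05,0]]';python3 -c "
from h import *
p,d=imaging.capture('top');m=finder.cut_out('top','shutter');W=cloud('top',d);print([(f['p'],np.nanmedian(W[f['region']],0)) for f in m])"
```

```text
time_s: 4.22
tcp_pos: [0.515, 0.0794, 0.0889]
eef_rot: [179.9, -0.0, -14.5]
contact_force: [-9.9, -2.6, 21.2]
gripper_width: 0.0003
gripper_force: 10.6
[(0.87, array([0.54227219, 0.0496354 , 0.08818443])), (0.45, array([ 0.6042317 , -0.1410564 ,  0.02801584]))]
```

```bash
python3 -m handwheel '[[1,0.15,1,0,0],[1,0.3,2,0,0],[1,0.5,3,0,0],[1,0.65,4,0,0],[1,0.8,5,0,0],[1,0.95,6,0,0],[1,1.05,6.5,0,0],[1,1.05,6.5,0,0]]';python3 -c "
from h import *
p,d=imaging.capture('scene');save('s2',p[60:280,120:480])"
```

```text
time_s: 5.32
tcp_pos: [0.525, 0.1435, 0.0889]
eef_rot: [179.8, 0.0, -14.4]
contact_force: [-9.4, -5.1, 21.5]
gripper_width: 0.0003
gripper_force: 10.6
```

View pics/s2.png

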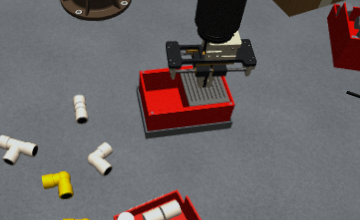

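The shutter has followed the fingers and the red bay shows open on its left. I'll nudge it to the stop, then lift.

```bash
python3 -m handwheel '[[1,0.05,0.3,0,0],[1,0.1,0.6,0,0],[1,0.1,0.6,0,0],[1,0.1,0.6,3,0],[0.45,0.1,0.6,8,0],[0.45,0.1,0.6,8,0]]'; python3 - <<'E'
from h import *
p,d=imaging.capture('top');W=cloud('top',d)
# express in tray frame
o=np.array([.519,.0987]);a=np.deg2rad(-9);Rm=np.array([[np.cos(a),np.sin(a)],[-np.sin(a),np.cos(a)]])
T=(W[...,:2]-o)@Rm.T
for y in range(-100,105,5):
    m=(abs(T[...,0])<.045)&(abs(T[...,1]-y/1000)<.0025); print(y,np.nanmedian(W[m][:,2]).round(3),p[m].mean(0).round(0) if m.any() else '',end='; ')
E
```

```text
time_s: 6.12
tcp_pos: [0.5292, 0.1521, 0.1713]
eef_rot: [-179.7, -0.3, -14.5]
contact_force: [0.5, 0.2, 0.3]
gripper_width: 0.0153
gripper_force: 0.0
  return np.nanmean(a, axis, out=out, keepdims=keepdims)
```

```bash
python3 -m handwheel '[[0.3,1.2,-5.6,1,-10],[0.3,2.4,-11.2,2,-20],[0.3,3.6,-16.8,2,-30],[0.3,4.8,-22.4,1,-40],[0.3,6.1,-27.9,0,-47],[0.3,6.1,-27.9,0,-47],[0.3,6.1,-27.9,0,-47],[0.3,6.1,-27.9,0,-47]]'; python3 - <<'E'
from h import *
s=get_state(); p,d=imaging.capture('wrist'); W=cloud('wrist',d,s); save('w1',p)
F=finder.cut_out('wrist','elbow')
for f in F: print(f['p'],f['pixel'],np.nanmedian(W[f['region']],0),f['region'].sum())
m=(W[...,2]>.012)&(W[...,2]<.05)&(abs(W[...,0]-.606)<.06)&(abs(W[...,1]+.141)<.06)
E=W[m]; print(len(E),cv2.minAreaRect(E[:,:2].astype(np.float32)),np.percentile(E[:,2],[50,99]))
E
```

```text
time_s: 7.18
tcp_pos: [0.5877, -0.127, 0.1671]
eef_rot: [180.0, 0.0, -61.4]
contact_force: [-0.6, 0.6, -0.2]
gripper_width: 0.0619
gripper_force: 0.0
0.92 [265.5, 42.9] [ 0.63856891 -0.24299372  0.02832654] 3453
0.79 [242.0, 154.4] [ 0.60751362 -0.14361607  0.02831327] 2654
0.69 [135.2, 11.8] [ 0.75211069 -0.21462156  0.02644666] 1531
2706 ((0.6112955808639526, -0.13588489592075348), (0.06108986958861351, 0.060867857187986374), 29.079513549804688) [0.02823344 0.03195322]
```

View pics/w1.png

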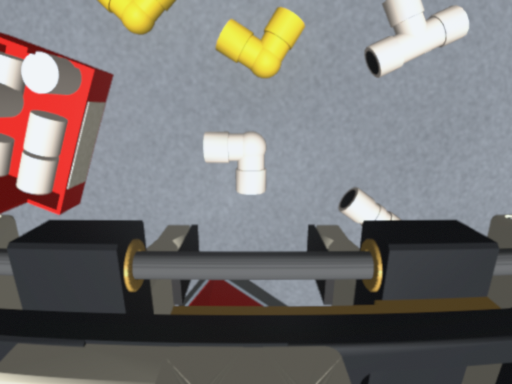

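The elbow lies centrally in the wrist view: bend at (265,145), gripped leg down to (250,190), fingers either side at columns 185 and 335. It agrees with the estimate, so I'm going down.

```bash
python3 -m handwheel '[[0.3,0.1,0,-5,0.5],[0.3,0.1,0,-10,0.5],[0.3,0.1,0,-14,0.5],[0.3,0.1,0,-16,0.5],[0.3,0.1,0,-16,0.5],[0.75,0.1,0,-16,0.5],[0.75,0.1,0,-16,0.5],[0.75,0.1,0,-16,0.5]]' 20; python3 -m handwheel '[[0.85,0,0,0,0],[0.85,0,0,0,0],[0.85,0,0,0,0]]'
```

```text
time_s: 8.28
tcp_pos: [0.5894, -0.1279, 0.0083]
eef_rot: [-179.9, -0.0, -61.0]
contact_force: [0.0, 0.1, 0.5]
gripper_width: 0.0368
gripper_force: 0.0
time_s: 8.65
tcp_pos: [0.5893, -0.128, 0.0079]
eef_rot: [-180.0, -0.0, -61.0]
contact_force: [-0.8, 0.9, 6.8]
gripper_width: 0.0314
gripper_force: 19.9
```

```bash
python3 -m handwheel '[[0.85,0,0,4,0],[0.85,0,0,8,0],[0.85,0,0,13,-8],[0.85,-2,5,13,-18],[0.85,-4,10,13,-28],[0.85,-6.2,15,13,-38],[0.85,-8.5,19.9,13,-38],[0.85,-8.5,19.9,13,-38]]'; python3 -m handwheel '[[0.85,0,0,0,0],[0.85,0,0,0,0]]'; python3 - <<'E'
from h import *
p,d=imaging.capture('top'); save('t3',cv2.resize(p[150:330,120:330],None,fx=3,fy=3))
E
```

```text
time_s: 9.65
tcp_pos: [0.5026, 0.0737, 0.1375]
eef_rot: [-180.0, 0.0, -98.7]
contact_force: [1.1, -0.3, -1.7]
gripper_width: 0.0315
gripper_force: 19.9
time_s: 9.9
tcp_pos: [0.504, 0.0702, 0.137]
eef_rot: [180.0, -0.0, -99.1]
contact_force: [-0.3, 0.2, 0.2]
gripper_width: 0.0316
gripper_force: 19.9
```

View pics/t3.png

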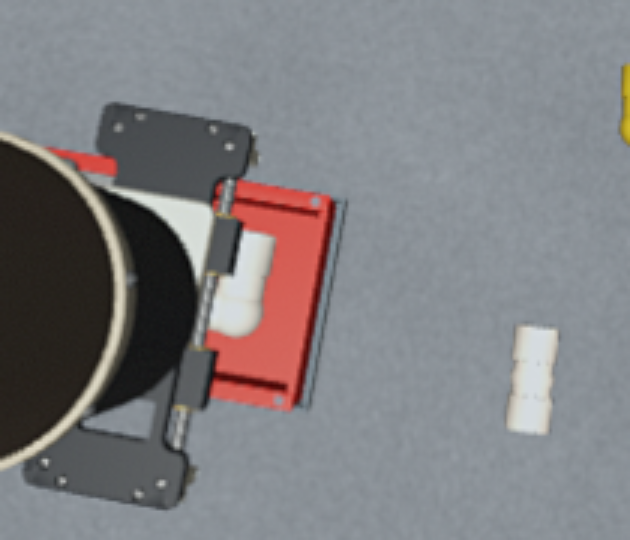

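The elbow hangs inside the bay opening, bend at (238,315), aligned with the tray. Now I'll lower it and release with a small opening.

```bash
python3 -m handwheel '[[0.85,0,0,-3,0],[0.85,0,0,-6,0],[0.85,0,0,-8.5,0],[0.85,0,0,-10.2,0],[0.85,0,0,-10.3,0],[0.85,0,0,-10.3,0]]'; python3 -m handwheel '[[0.48,0,0,0,0],[0.48,0,0,0,0],[0.48,0,0,0,0],[0.48,0,0,0,0]]'
```

```text
time_s: 10.7
tcp_pos: [0.5043, 0.0706, 0.0346]
eef_rot: [-180.0, 0.0, -99.0]
contact_force: [0.4, -0.7, -1.0]
gripper_width: 0.0313
gripper_force: 19.9
time_s: 11.2
tcp_pos: [0.5039, 0.0711, 0.0344]
eef_rot: [-180.0, 0.0, -99.0]
contact_force: [-0.4, -1.1, -0.0]
gripper_width: 0.0453
gripper_force: 0.0
```

```bash
python3 -m handwheel '[[0.48,0,0,3,0],[0.48,0,0,8,0],[0.6,0,0,11,0],[1,1.1,3.6,11,0],[1,2.2,7.2,11,0],[1,2.2,7.2,11,0],[1,2.2,7.2,8,0],[1,2.2,7.2,6.8,0]]' 30; python3 - <<'E'
from h import *
o=np.array([.519,.0987]);a=np.deg2rad(-9);Rm=np.array([[np.cos(a),np.sin(a)],[-np.sin(a),np.cos(a)]])
p,d=imaging.capture('top'); W=cloud('top',d); save('t4',cv2.resize(p[150:330,120:330],None,fx=3,fy=3))
for f in finder.cut_out('top','elbow'): q=np.nanmedian(W[f['region']],0); print(f['p'],q,Rm@(q[:2]-o))
E
```

```text
time_s: 12.2
tcp_pos: [0.5247, 0.1422, 0.1007]
eef_rot: [179.9, -0.1, -99.0]
contact_force: [-0.7, -0.5, 0.5]
gripper_width: 0.0007
gripper_force: 0.0
0.87 [ 0.75774483 -0.2271812   0.02773182] [ 0.28678453 -0.28452114]
0.72 [ 0.63754773 -0.24254981  0.02813228] [ 0.17047144 -0.31850351]
```

View pics/t4.png

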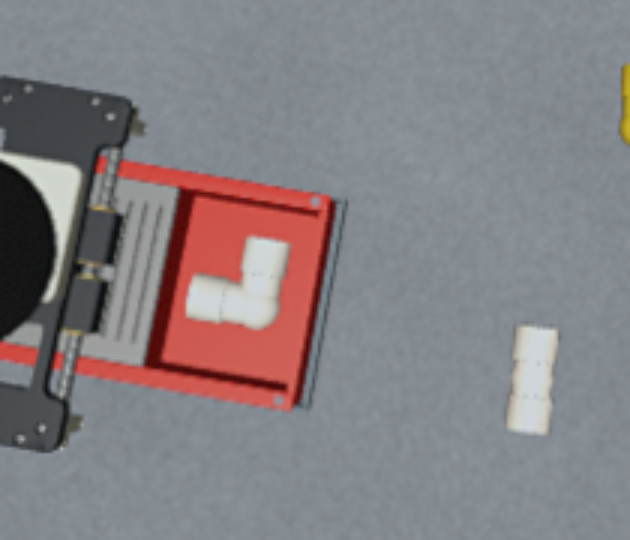

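The elbow lies flat in the bay, bend at (260,310), and the shutter sits open at columns 100–180. Next I'll press and close it.

```bash
python3 -m handwheel '[[1,0,0,-0.5,0],[1,0,0,-0.9,0],[1,0,0,-1.05,0],[1,0,0,-1.05,0]]';python3 -m handwheel '[[1,0,0,-0.1,0],[1,0,0,-0.1,0]]'
```

```text
time_s: 12.8
tcp_pos: [0.5259, 0.143, 0.0918]
eef_rot: [-180.0, 0.0, -99.0]
contact_force: [-0.3, 0.7, 0.1]
gripper_width: 0.0002
gripper_force: 0.0
time_s: 13.05
tcp_pos: [0.5258, 0.143, 0.0907]
eef_rot: [-180.0, 0.0, -99.0]
contact_force: [-0.7, -0.8, -0.6]
gripper_width: 0.0003
gripper_force: 0.0
```

```bash
python3 -m handwheel '[[1,0,0,-0.1,0],[1,0,0,-0.2,0],[1,0,0,-0.2,0]]';python3 -m handwheel '[[1,0,0,-0.1,0],[1,0,0,-0.1,0]]'
```

```text
time_s: 13.42
tcp_pos: [0.5259, 0.143, 0.0891]
eef_rot: [-180.0, 0.0, -99.0]
contact_force: [-1.5, 0.4, 5.4]
gripper_width: 0.0006
gripper_force: 2.3
time_s: 13.68
tcp_pos: [0.5259, 0.143, 0.089]
eef_rot: [-180.0, 0.0, -99.0]
contact_force: [-6.2, -1.9, 13.4]
gripper_width: 0.0003
gripper_force: 6.8
```

```bash
python3 -m handwheel '[[1,0,0,-0.07,0],[1,-0.15,-1,-0.07,0],[1,-0.3,-2,-0.07,0],[1,-0.5,-3,-0.07,0],[1,-0.65,-4,-0.07,0],[1,-0.8,-5,-0.07,0]]';python3 -m handwheel '[[1,-0.15,-1,0,0],[1,-0.3,-2,0,0],[1,-0.5,-3,0,0],[1,-0.65,-4,0,0],[1,-0.75,-4.6,0,0],[1,-0.8,-5,0,0],[1,-0.8,-5,0,0]]'
```

```text
time_s: 14.42
tcp_pos: [0.5183, 0.0938, 0.0889]
eef_rot: [-179.9, 0.1, -98.9]
contact_force: [-8.9, 5.9, 19.1]
gripper_width: 0.0005
gripper_force: 9.5
time_s: 15.3
tcp_pos: [0.5123, 0.0445, 0.089]
eef_rot: [-179.7, 0.2, -98.9]
contact_force: [-0.6, 4.7, 11.8]
gripper_width: 0.0004
gripper_force: 5.9
```

```bash
python3 -m handwheel '[[1,0,0,3,0],[1,0,0,8,0],[1,0,5,10,0],[1,0,10,10,0],[1,0,15,10,0],[1,0,15,10,0],[1,0,15,10,0]]'; python3 - <<'E'
from h import *
o=np.array([.519,.0987]);a=np.deg2rad(-9);Rm=np.array([[np.cos(a),np.sin(a)],[-np.sin(a),np.cos(a)]])
p,d=imaging.capture('top'); W=cloud('top',d); save('t5',cv2.resize(p[150:330,120:330],None,fx=3,fy=3))
T=(W[...,:2]-o)@Rm.T; q=p.astype(int)
m=(abs(T[...,0])<.04)&(abs(W[...,2]-.088)<.004)&(abs(T[...,1])<.12)&(abs(q[...,0]-q[...,1])<15)
print(np.percentile(T[m][:,1],[0.5,1,50,99,99.5]),m.sum())
E
```

```text
time_s: 16.18
tcp_pos: [0.5095, 0.193, 0.1866]
eef_rot: [180.0, -0.0, -98.9]
contact_force: [-0.2, -0.1, -0.1]
gripper_width: 0.0005
gripper_force: 0.0
[-0.09647464 -0.09603288 -0.04964795 -0.00278751 -0.0024165 ] 2023
```

View pics/t5.png

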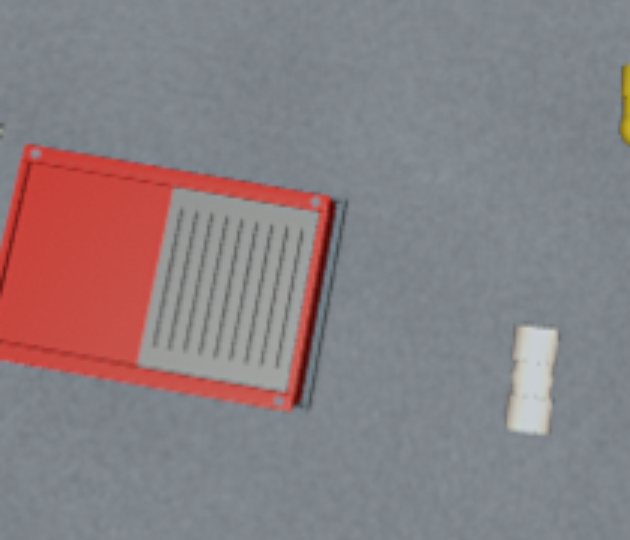

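The shutter is fully shut (plate from column 140 to 315, flush against the end rim) and the arm is clear. Time to hand in.

```bash
python3 -c "
from plant import r; print(r.close_job())"
```

```text
the job is handed in; nothing more can be done
None
```

The elbow is in the bay, the shutter is fully shut over it, and I handed the job in at about 16 s; the pressing force I measured stayed near 21 N, I never touched the tee or coupling, and no verdict came back.

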